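# Unlock the beam shutter and hold it open

### The arm

A 6-joint arm with a two-finger parallel gripper is mounted at the origin on the work surface. World frame = base frame: x ahead of the robot, y to its left, z up, the work surface at z = 0. Lengths are in m, angles in rad, forces in N, time in s.
With the tool pointing down it reaches from about 0.275 to 1 m from the base axis. Payload 8.4 kg.
Tool frame: the origin (TCP) lies on the centre line of the jaws, within the pads' length; the fingertips stand 17 mm ahead of it and the grasp point (between the pads) lies 2 mm behind it (bot.tcp_to_tips is the z of the fingertips in the tool frame, in m); z points along the fingers, y is the line along which they close (so a half turn about z gives the same grasp; the last joint's range is limited). The gripper opens to 85 mm and grips with 20 to 120 N. Pads are 22 mm wide; open, the fingers measure 114 mm over their backs; the gripper's body (76 mm by 85 mm) begins 54 mm behind the grasp point. The pads swing forward as they close: fully open they stand 13 mm farther back than shut.
Start: joints at [-1.144, 0.353, 1.633, -0, 1.155, -0.002], TCP at [0.26, -0.568, 0.248] pointing down, gripper open.
Joint ranges: [-2.63, 2.63], [-0.92, 2.1], [0.06, 2.66], [-1.3, 4.44], [0, 2.69], [-3.02, 3.02]. Speed limits (rad/s): [2.22, 2.22, 2.79, 3.14, 3.14, 3.14].

### API

Orientations are given as a unit quaternion [x, y, z, w].
In Python, from workcell import bot, hand, kinematics, get_obs, vision, hand_in gives the robot as it stands. The module is installed in compiled form; this text tells all that it offers. Calls block until the motion is done:
- bot.reach(position, orientation): joint-space move of the TCP to a pose.
- bot.servo_line(position, ori=None, velocity=0.15): straight line of the TCP; ori=None keeps the orientation; velocity is the mean speed in m/s.
- bot.goto_joints(angles): joint-space move.
- hand.move_gripper(opening, strength=None): finger opening in m; strength is the grip in N (None keeps the last); returns when the fingers have stopped.
- bot.dwell(seconds).
- kinematics.solve_ik(position, orientation): joint angles nearest the present ones, or None.
- get_obs(): the state.
- vision.read_camera(name): name is "side" or "top"; returns a dict with "frame" (400x640x3 uint8, red, green, blue), "intrinsics" (3x3 intrinsics, pixels), "view" (4x4, takes a point from world to camera coordinates). Camera axes: x right, y down, z forward; pixel columns grow to the right and rows downward; lengths in m; the calibration is good to about 2 mm. A picture is of the moment at which its call begins. There is no depth.
A pose or a line that the arm cannot do raises bot.IKError and nothing moves.
- hand_in(): hands the job in; it is judged then, once.
The state is a dict: "time_s": time; "joint_pos": joint angles; "joint_vel": joint speeds; "joint_efforts": joint torques, N m; "position": TCP position; "orientation": TCP orientation; "wrist_force": force on the tool from outside, world axes, zero at the start; "ft_torque": the same for the moment, N m; "gripper_width": finger opening in m; "grip_force": force on a finger pad.
Only numpy, scipy, OpenCV 4.12 (cv2) and the standard library are available. Lean on these libraries where they do the work, as an engineer would, in place of code of your own. Each camera call takes 0.05 s, during which the arm holds its last target. There are 200 camera calls.

### The job

On the optical bench, take the red driver from its grey stand and with its blade turn the slotted brass lock screw of the shutter unit counter-clockwise (seen from above) until it stops, which swings its red tab out of the blue arm's way; do not touch the screw with the fingers. Put the driver back upright in its stand, fully down, and let go of it. Then push the orange post of the blue arm forward (counter-clockwise from above) against its spring all the way to its stop and finish while holding it there with the fingers, without disturbing the blue bottle, the glass dish or the lens cell.

Things in the scene. Friction and masses are not known exactly. Their poses are not given: they have to be found in the camera images.
- shutter_base: Fixed aluminium plate of the shutter unit, 170 x 280 x 12 mm (x, y, z), flat on the bench. Origin: on the bench under the blue arm's vertical pivot axis; it spans x -85..85 and y -195..85 mm from there. Two brass stop pins (12 mm thick, top 40 mm above the bench) stand 58 mm from that axis on either side of the arm's sweep.
- swing_angle (a joint): Angle of the blue arm: 0 at rest, growing counter-clockwise from above, 0.9 at the forward stop. A spring always pulls it back to 0: torque 0.4 N m/rad x (angle + 0.6), about 2.4 N at the post at rest, 6 N at the stop. In the base's frame the arm points out at -2.025 rad + this value from x (towards -y, swinging from -x to +x). Locked, the red tab stops it within about 0.15 rad.
- swing_arm: The blue arm. Origin: on its vertical pivot axis, 31 mm above the bench; its x axis points outward along the arm. A bar 18 mm wide, 12 mm thick, its top 37 mm above the bench, reaching 140 mm out from the axis; black hub 34 mm wide up to 47 mm; on a tail 60 mm long on the other side stands a black paddle, its top 83 mm above the bench.
- lock_angle (a joint): Angle of the brass lock screw: near 0 (up to 0.1) at the start = locked, growing counter-clockwise from above, 1.2 at its end stop = unlocked (the arm is free beyond about 0.6). It stays where it is left; friction about 0.06 N m.
- driver: Loose flat-blade driver, 130 mm long, about 0.12 kg, upright in the stand at the start. Origin: middle of the blade's lower edge; z runs up along the driver. Blade 16 mm wide (its x), 4 mm thick (its y), 18 mm high; shank 10 mm thick; black collar 36 mm wide from 60 to 66 mm up, resting on the stand's top; red square handle 26 x 26 mm, sides along x and y, from 66 to 130 mm up.
- stand: Fixed grey block 70 x 70 x 70 mm with a round hole 23 mm in diameter and 64 mm deep in the middle of its top. Origin: centre of its underside on the bench. With the driver fully down its origin is 10 mm above the bench.
- dye_bottle: Bystander: loose blue bottle with a white cap, 38 mm in diameter, 85 mm tall. Origin: centre of its underside.
- dish: Bystander: loose flat glass dish, 86 mm in diameter, 14 mm tall. Origin: centre of its underside.
- lens_cell: Bystander: loose black and silver lens cell, 38 mm in diameter, 19 mm tall. Origin: centre of its underside.
- post_foot (a point): Centre of the foot of the orange upright round post on the blue arm, 37 mm above the bench and 100 mm from the pivot axis. The post is 14 mm in diameter and 54 mm tall (top 91 mm above the bench): push or pinch it. The point rides with the arm; its x axis points outward along the arm.
- slot (a point): Slot of the round brass head of the lock screw, 36 mm in diameter, its top 55 mm above the bench, 154 mm from the arm's pivot axis. The point is the middle of the slot's mouth, in the plane of the head's top. The slot runs along the head's x axis: 22 mm long, 7 mm wide, 9 mm deep, with closed ends. A red tab 30 mm long below the head points along its +x; it turns with the head.
- lock_screw: The brass lock screw with its head and its red tab, captive in the plate. Origin: on its vertical axis, 31 mm above the bench, 24 mm below the slot's mouth; its x axis points along slot and tab.
Not all that is in view belongs to the job. Several things look just like the stand: the one meant starts farthest to the robot's right. What is meant by the driver is not green, and is the smaller of those in its own colour.

How it is judged:
By the outcome, as a careful person would: the job done as asked, in the order asked, and still so for the second after the job is handed in, while the arm keeps its last pose, push and grip.
It also fails if it takes over 64 s, if anything falls off the work surface, if the arm or the gripper's body presses on something with over 40 N, if the wrist force passes 120 N, or if a joint passes its speed limit or range.

## Working session

There is one attempt and no reset: what is moved stays moved. The work goes in short steps, each a Python script; the robot and the scene stay as the last script left them, time stands still between calls to the robot, and variables do not carry over. Pictures are saved under pics/ and viewed, at most 10 in all, crops included, and the job is handed in when it is done.

```bash
mkdir -p pics
python3 - <<'E'
from workcell import bot,hand,kinematics,get_obs,vision
import cv2,numpy as np,pickle
o=get_obs();print(o["time_s"],o["position"],o["orientation"],bot.tcp_to_tips)
d={}
for n in("side","top"):
    c=vision.read_camera(n);d[n]=c
    cv2.imwrite(f"pics/{n}0.png",c["frame"][:,:,::-1]);print(n,c["intrinsics"],np.linalg.inv(c["view"]).round(3))
pickle.dump(d,open("cam0.pkl","wb"))
E
```

```text
0.0 [ 0.25969543 -0.56799747  0.24756545] [ 9.77098760e-01  2.12785195e-01 -1.41120767e-04 -6.74244524e-04] 0.017
side [[468.78940159   0.         313.34981212]
 [  0.         468.78940159 200.11699739]
 [  0.           0.           1.        ]] [[ 0.998 -0.056  0.037  0.466]
 [-0.064 -0.646  0.761 -0.915]
 [-0.019 -0.761 -0.648  0.848]
 [ 0.     0.     0.     1.   ]]
top [[469.59105764   0.         309.27061354]
 [  0.         469.59105764 198.07475489]
 [  0.           0.           1.        ]] [[-0.107 -0.972  0.21   0.254]
 [-0.994  0.106 -0.017 -0.006]
 [-0.006 -0.21  -0.978  1.2  ]
 [ 0.     0.     0.     1.   ]]
```

View pics/top0.png

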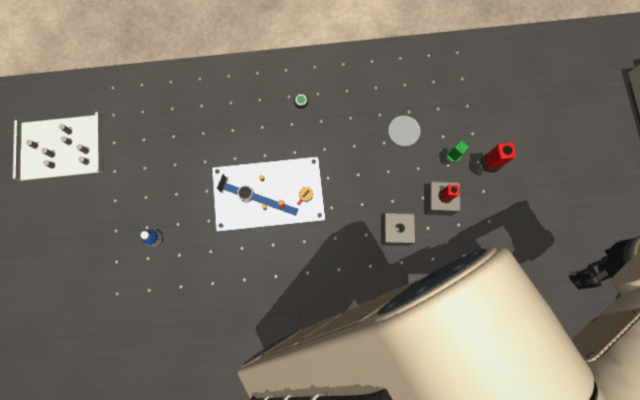

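View pics/side0.png

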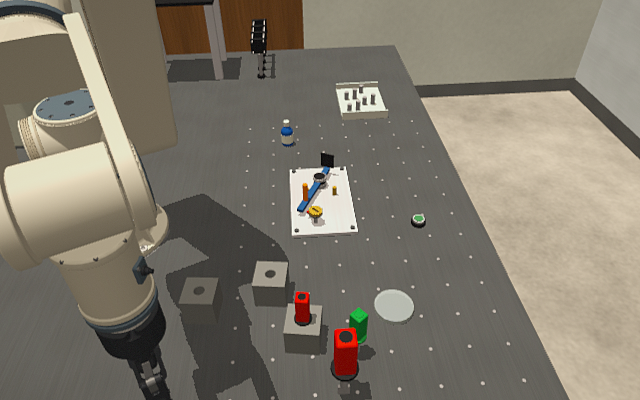

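The top view shows three grey stands at (446,196), (400,228) and (418,280). Image right is −y, so the one meant is at (446,196). The reds are the small one at (450,190), standing in that stand, and a larger decoy at (500,155). I'll check this in an enlarged crop and measure.

```bash
cat > h.py <<'E'
import numpy as np,cv2
from scipy.spatial.transform import Rotation as R
def ray(c,p):
    T=np.linalg.inv(c["view"]);d=T[:3,:3]@np.linalg.solve(c["intrinsics"],[p[0],p[1],1.]);return T[:3,3],d/np.linalg.norm(d)
def onz(c,p,z):
    o,d=ray(c,p);return o+d*(z-o[2])/d[2]
def cross(c1,p1,c2,p2):
    (a,u),(b,v)=ray(c1,p1),ray(c2,p2)
    s=np.linalg.lstsq(np.c_[u,-v],b-a,rcond=None)[0]
    P,Q=a+u*s[0],b+v*s[1];return (P+Q)/2,np.linalg.norm(P-Q)
def proj(c,P):
    q=c["intrinsics"]@(c["view"]@np.r_[P,1])[:3];return q[:2]/q[2]
def hsv(c): return cv2.cvtColor(c["frame"],cv2.COLOR_RGB2HSV)
def mask(c,lo,hi,roi=None):
    m=cv2.inRange(hsv(c),np.array(lo),np.array(hi))
    if roi:
        k=np.zeros_like(m);x0,y0,x1,y1=roi;k[y0:y1,x0:x1]=255;m&=k
    return m
def blobs(m,amin=5):
    n,l,s,ce=cv2.connectedComponentsWithStats(m)
    return [(ce[i].round(1).tolist(),s[i].tolist()) for i in range(1,n) if s[i,4]>=amin]
def down(yaw): # tool z down, tool y axis along world angle yaw
    y=np.array([np.cos(yaw),np.sin(yaw),0]);z=np.array([0,0,-1.]);return R.from_matrix(np.c_[np.cross(y,z),y,z]).as_quat()
E
python3 - <<'E'
from h import *
import pickle
d=pickle.load(open("cam0.pkl","rb"))
t,s=d["top"],d["side"]
a=cv2.resize(t["frame"][150:240,205:335],None,fx=5,fy=5,interpolation=cv2.INTER_CUBIC)[:,:650]
b=cv2.resize(t["frame"][130:250,380:520],None,fx=4,fy=4,interpolation=cv2.INTER_CUBIC)
cv2.imwrite("pics/a.png",a[:,:,::-1]);
e=cv2.resize(s["frame"][255:385,245:385],None,fx=4,fy=4,interpolation=cv2.INTER_CUBIC)[:480]
w=np.hstack([cv2.resize(b,(400,343)),cv2.resize(e,(400,343))]);cv2.imwrite("pics/b.png",w[:,:,::-1])
for n,c in d.items():
    print(n,"red",blobs(mask(c,(0,180,60),(4,255,255)),8))
    print(n,"orange/brass",blobs(mask(c,(8,130,90),(28,255,255)),5))
    print(n,"blue",blobs(mask(c,(100,120,50),(125,255,255)),15))
    print(n,"white",blobs(mask(c,(0,0,190),(180,40,255)),300))
E
```

```text
side red [([301.8, 307.6], [295, 292, 15, 30, 365]), ([345.1, 353.4], [334, 328, 24, 48, 899])]
side orange/brass [([240.8, 28.2], [235, 0, 14, 51, 130]), ([242.9, 11.0], [241, 0, 6, 23, 50]), ([202.8, 30.3], [191, 6, 20, 47, 200]), ([161.8, 8.2], [160, 8, 5, 2, 6]), ([203.5, 20.5], [202, 17, 4, 7, 13]), ([196.8, 23.4], [196, 22, 2, 4, 5]), ([276.6, 23.0], [276, 22, 3, 3, 5]), ([168.2, 25.8], [168, 24, 2, 4, 5]), ([248.3, 31.0], [247, 25, 3, 14, 19]), ([276.7, 28.0], [275, 25, 4, 6, 12]), ([278.3, 34.0], [277, 33, 3, 4, 6]), ([267.0, 44.5], [267, 40, 1, 10, 10]), ([195.0, 50.0], [195, 48, 1, 5, 5]), ([304.8, 191.4], [303, 183, 6, 18, 78]), ([334.0, 190.0], [333, 186, 3, 9, 24]), ([314.7, 210.5], [308, 206, 14, 11, 111]), ([353.0, 327.6], [351, 327, 5, 3, 5])]
side blue [([286.2, 130.8], [281, 127, 12, 9, 84]), ([287.2, 144.3], [282, 143, 11, 3, 15]), ([325.6, 169.3], [322, 166, 8, 8, 36]), ([308.5, 196.1], [297, 182, 24, 30, 170])]
side white [([98.2, 89.4], [63, 12, 70, 152, 2512]), ([360.4, 99.7], [336, 87, 52, 28, 773]), ([55.7, 168.3], [5, 143, 106, 53, 2758]), ([323.0, 202.9], [290, 167, 68, 69, 2978])]
top red [([499.1, 156.0], [485, 143, 31, 26, 470]), ([449.2, 192.5], [441, 185, 18, 16, 180])]
top orange/brass [([261.1, 177.4], [260, 176, 3, 4, 11]), ([305.3, 193.8], [300, 188, 12, 13, 104]), ([281.1, 203.4], [279, 201, 5, 7, 26]), ([264.0, 206.2], [263, 205, 3, 4, 10])]
top blue [([229.9, 187.8], [224, 184, 13, 9, 66]), ([265.1, 200.5], [252, 194, 27, 14, 129]), ([290.2, 209.5], [284, 206, 13, 8, 60]), ([150.9, 237.4], [143, 230, 14, 14, 103])]
top white [([59.0, 147.0], [21, 112, 77, 68, 3943]), ([268.5, 193.4], [213, 157, 112, 74, 5726]), ([487.4, 345.6], [426, 279, 130, 121, 8214])]
```

View pics/a.png

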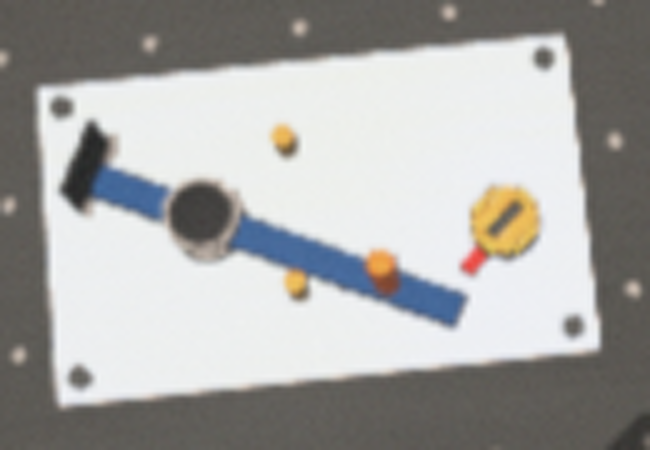

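View pics/b.png

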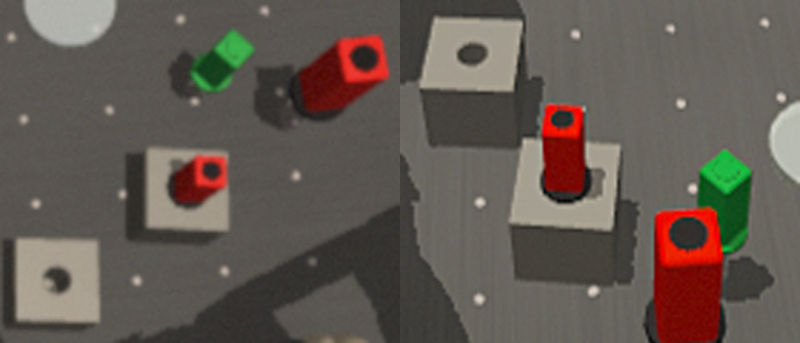

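The crops confirm that the small red driver (top view (454,190)) stands in the rightmost stand, and that the large red one at (503,150) is a decoy. In the plate crop the slot centre is near top px (306,194), with the red tab towards (299.5,202.5). Next I'll measure these.

```bash
cat > meas.py <<'E'
from h import *
def fill(m):
    cs,_=cv2.findContours(m,cv2.RETR_EXTERNAL,cv2.CHAIN_APPROX_NONE);c=max(cs,key=cv2.contourArea)
    k=np.zeros_like(m);cv2.drawContours(k,[cv2.convexHull(c)],-1,255,-1);return k
def cen(m):
    M=cv2.moments(m,True);return np.array([M["m10"],M["m01"]])/M["m00"]
def ang(c,m,z):
    p=np.argwhere(m)[:,::-1];P=np.array([onz(c,q,z)[:2] for q in p]);P=P-P.mean(0)
    w,v=np.linalg.eigh(P.T@P/len(P));return np.arctan2(v[1,1],v[0,1]),np.sqrt(w*12),len(p)
def quad(c,m,z): # rectangle in the world plane z
    cs,_=cv2.findContours(m,cv2.RETR_EXTERNAL,cv2.CHAIN_APPROX_NONE);k=max(cs,key=cv2.contourArea)[:,0]
    P=np.array([onz(c,q,z)[:2] for q in k],np.float32)*1000
    return cv2.minAreaRect(P)
E
python3 - <<'E'
from meas import *
import pickle
d=pickle.load(open("cam0.pkl","rb"));t,s=d["top"],d["side"]
np.set_printoptions(precision=4,suppress=True)
roi={"top":dict(head=(297,185,316,204),plate=(205,150,335,240),drv=(438,182,464,212),post=(276,198,288,211)),
"side":dict(head=(305,203,327,221),plate=(285,160,360,240),drv=(290,285,314,328),post=(300,180,311,204))}
H={};S={};D={};Z={}
for n,c in d.items():
    r=roi[n]
    m=mask(c,(8,110,90),(30,255,255),r["head"]);k=fill(m);H[n]=cen(k);
    sl=cv2.erode(k,np.ones((3,3)))&~m
    print(n,"head",H[n],onz(c,H[n],.055),"slot",cen(sl),onz(c,cen(sl),.055),ang(c,sl,.055))
    p=fill(mask(c,(0,0,170),(180,60,255),r["plate"]));q=quad(c,p,.012);print(n,"plate",q)
    g=fill(mask(c,(0,150,165),(6,255,255),r["drv"]));D[n]=cen(g);q=quad(c,g,.140);print(n,"handle top",D[n],onz(c,D[n],.140),q)
    st=mask(c,(0,0,110),(40,75,230),(425,178,466,214) if n=="top" else (284,300,326,336));st=fill(st);Z[n]=cen(st);print(n,"stand top",onz(c,Z[n],.07),quad(c,st,.07))
    hub=mask(c,(0,0,0),(180,255,75),(236,184,256,204) if n=="top" else (311,170,327,186));hub=fill(hub);print(n,"hub",cen(hub),onz(c,cen(hub),.047))
    S[n]=cen(hub)
    po=mask(c,(5,150,90),(20,255,255),r["post"]);print(n,"post",cen(po),onz(c,cen(po),.091 if n=="top" else .064))
for nm,X in(("head",H),("drv",D),("hub",S),("stand",Z)): print(nm,cross(t,X["top"],s,X["side"]))
tab=mask(t,(0,100,100),(5,255,255),(290,190,310,212))|mask(t,(172,100,100),(180,255,255),(290,190,310,212));print("tab",cen(tab),onz(t,cen(tab),.035))
for lab,p in(("bottle",(150,237)),("dish",(404.5,131)),("lens",(301,100))): print(lab,onz(t,p,.02))
E
```

```text
side head [314.6529 210.6198] [ 0.5118 -0.0249  0.055 ] slot [314.75 210.75] [ 0.512  -0.0254  0.055 ] (np.float64(1.7048290776631427), array([0.0111, 0.0361]), 4)
side plate ((534.5078125, 77.0104751586914), (287.278076171875, 171.1234893798828), 89.74739837646484)
side handle top [301.4596 296.9814] [ 0.466  -0.3613  0.14  ] ((466.029541015625, -361.1448669433594), (27.96893310546875, 24.83816909790039), 85.48577117919922)
side stand top [ 0.4661 -0.3602  0.07  ] ((465.7120666503906, -358.94451904296875), (74.0956039428711, 73.84423828125), 81.03813171386719)
side hub [319.0566 175.5472] [0.5345 0.1308 0.047 ]
side post [304.9146 191.9634] [0.4906 0.041  0.064 ]
top head [305.4818 193.9562] [ 0.5108 -0.0176  0.055 ] slot [305.5 193.5] [ 0.5119 -0.0177  0.055 ] (np.float64(2.2632906674293403), array([0.0049, 0.019 ]), 16)
top plate ((533.8119506835938, 79.24270629882812), (281.6531677246094, 173.46246337890625), 89.81973266601562)
top handle top [453.1217 189.7478] [ 0.4646 -0.3574  0.14  ] ((464.3415832519531, -357.0654602050781), (23.101951599121094, 24.636459350585938), 80.30802917480469)
top stand top [ 0.4658 -0.3589  0.07  ] ((466.05908203125, -359.5152893066406), (71.2674560546875, 74.10220336914062), 80.74132537841797)
top hub [244.443 192.038] [0.5342 0.1348 0.047 ]
top post [280.7727 203.1818] [0.4865 0.0444 0.091 ]
head (array([ 0.5122, -0.0176,  0.0485]), np.float64(1.4375225380538851e-05))
drv (array([ 0.4657, -0.3585,  0.1364]), np.float64(0.0007268681472956061))
hub (array([0.5349, 0.1352, 0.0437]), np.float64(0.000203300019570166))
stand (array([ 0.4661, -0.3593,  0.0687]), np.float64(5.6831651635503686e-05))
tab [299.5 201.5] [ 0.4974 -0.0006  0.035 ]
bottle [0.4502 0.385  0.02  ]
dish [ 0.6601 -0.2967  0.02  ]
lens [ 0.7777 -0.0332  0.02  ]
```

Top-view check: the hub-to-screw distance is 154.2 mm (text: 154), handle top is at 0.136–0.140 m, stand top at 0.069 m, and the plate measures about 282×173 mm. I trust these, so I'll grasp the driver and lift it.

Run:
```python
from workcell import bot,hand,kinematics,get_obs,vision
from h import *
q=down(np.deg2rad(-98));x,y=.4657,-.3590
bot.reach([x,y,.23],q)
hand.move_gripper(.06,60)
bot.servo_line([x,y,.107],velocity=.12)
hand.move_gripper(.0,60)
o=get_obs();print(o["time_s"],o["gripper_width"],o["grip_force"],o["wrist_force"],o["position"])
bot.servo_line([x,y,.24],velocity=.12)
o=get_obs();print(o["time_s"],o["gripper_width"],o["wrist_force"],o["joint_pos"])
c=vision.read_camera("side");np.save("c1.npy",c["frame"])
p=proj(c,[x,y,.145]);print(p);u,v=p.astype(int)
w=cv2.resize(c["frame"][v-60:v+30,u-50:u+50],None,fx=6,fy=6,interpolation=cv2.INTER_CUBIC);cv2.imwrite("pics/c.png",w[:,:,::-1])
```

```text
3.1833 0.025277573647010956 59.35505032539368 [-0.59120536  0.41838585  5.5819315 ] [ 0.46605131 -0.35925328  0.10769341]
4.4417 0.02545764974104175 [-0.53466465  0.0554587  -1.25556583] [-6.59273886e-01  3.04860021e-01  1.72405905e+00  2.22575866e-05
  1.11413336e+00  1.05113823e+00]
[301.12512162 294.34321084]
```

View pics/c.png

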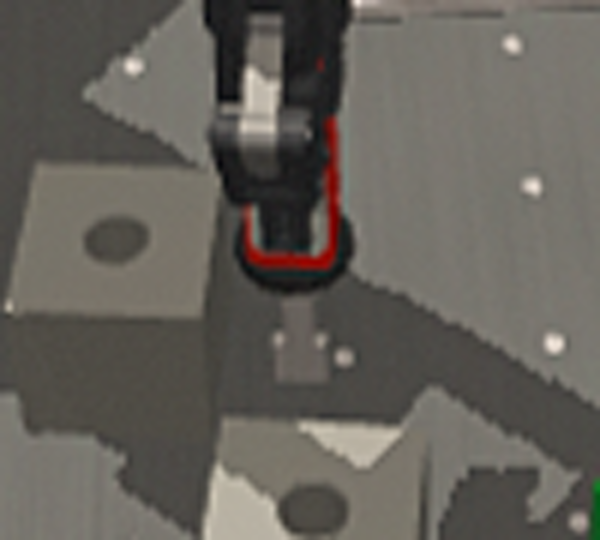

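The blade's lower edge is at side px (301.3,298), about 16 mm wide along world x, so the blade lies along tool x. It also sits where predicted, under the TCP. Next I'll refine the slot angle and hover over the slot.

Run:
```python
from workcell import bot,hand,kinematics,get_obs,vision
from h import *
import pickle
d=pickle.load(open("cam0.pkl","rb"));t=d["top"]
# slot direction: darkness-weighted PCA inside the head, in world plane z=.055
g=t["frame"][:,:,0].astype(float);c0=np.array([305.5,193.9]);P=[];W=[]
for r in range(185,204):
    for k in range(296,316):
        p=onz(t,(k,r),.055)[:2]
        if np.hypot(*(p-onz(t,c0,.055)[:2]))<.0135: P.append(p);W.append(max(0,185-g[r,k]))
P=np.array(P);W=np.array(W);m=(P*W[:,None]).sum(0)/W.sum();Q=P-m
w,v=np.linalg.eigh((Q*W[:,None]).T@Q/W.sum());phi=np.arctan2(v[1,1],v[0,1])%np.pi
print("slot",m,phi,np.sqrt(12*w))
S=(m+[.5108,-.0176])/2
np.save("slot.npy",[*S,phi])
q=down(phi-np.pi/2-np.pi)
bot.reach([*S,.24],q)
bot.servo_line([*S,.0977+.070],velocity=.12)
o=get_obs();print(o["time_s"],o["position"],o["joint_pos"],o["wrist_force"])
c=vision.read_camera("side");np.save("c2.npy",c["frame"])
p=proj(c,[*S,.060]);print(p,"slot pred",proj(c,[*S,.055]),"blade pred",proj(c,[*S,.070]));u,v=p.astype(int)
w=cv2.resize(c["frame"][v-45:v+25,u-40:u+40],None,fx=8,fy=8,interpolation=cv2.INTER_CUBIC);cv2.imwrite("pics/d.png",w[:,:,::-1]);print(u-40,v-45)
```

```text
slot [ 0.51266952 -0.0179834 ] 2.295309759589336 [0.00519774 0.02027055]
6.5417 [ 0.51218623 -0.01808004  0.16813531] [-3.81983860e-02  2.76587809e-01  1.94688813e+00 -2.67635933e-05
  9.17514457e-01  2.37929054e+00] [ 0.3500936   0.14798387 -1.5059105 ]
[314.39657575 207.30964715] slot pred [314.43073757 208.78004264] blade pred [314.32769323 204.34480091]
274 162
```

View pics/d.png

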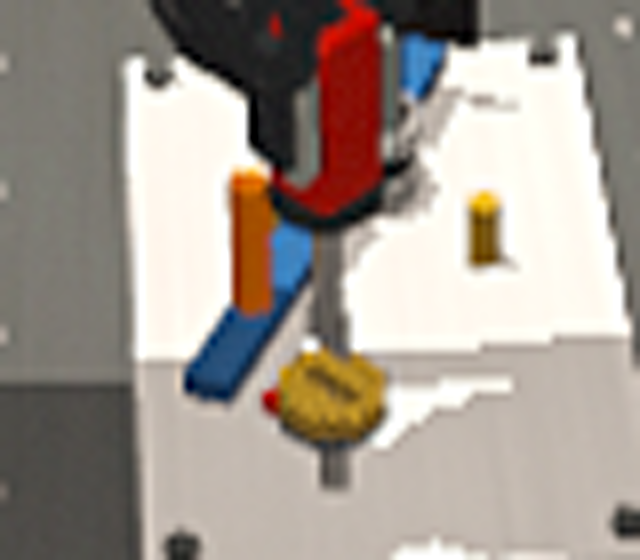

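In the side view the blade end at (315,206) stands above the slot at (315.5,210). The offset matches the prediction within half a pixel, so I'll lower it with a force check.

Run:
```python
from workcell import bot,hand,kinematics,get_obs,vision
from h import *
S=np.load("slot.npy")
for z in(.058,.055,.053,.051,.049,.0475):
    bot.servo_line([S[0],S[1],.0977+z],velocity=.05)
    o=get_obs();print(z,round(o["time_s"],2),o["position"].round(4) if hasattr(o["position"],"round") else o["position"],np.round(o["wrist_force"],1),np.round(o["ft_torque"],2))
    if o["wrist_force"][2]>8: break
```

```text
0.058 6.98 [ 0.5115 -0.0177  0.1554] [-1.1  0.8 -1.6] [ 0.02 -0.03 -0.03]
0.055 7.23 [ 0.5117 -0.0178  0.1526] [ 1.   0.6 -1.3] [-0.    0.01 -0.01]
0.053 7.48 [ 0.5117 -0.0178  0.1506] [-0.4  1.6 -0.7] [ 0.02 -0.02  0.  ]
0.051 7.73 [ 0.5116 -0.0178  0.1486] [ 0.8  0.2 -0.6] [ 0.01  0.02 -0.02]
0.049 7.98 [ 0.5116 -0.0178  0.1465] [ 0.4  0.  -1.4] [ 0.02 -0.01  0.01]
0.0475 8.23 [ 0.5117 -0.0178  0.1451] [ 0.3 -0.1 -1.4] [-0.02  0.    0.05]
```

The blade went 7.5 mm into the slot with no contact force. Now I'll turn it counter-clockwise, watching the torque.

Run:
```python
from workcell import bot,hand,kinematics,get_obs,vision
from h import *
S=np.load("slot.npy");P=[S[0],S[1],.0977+.0475]
for a in np.arange(.1,1.56,.1):
    bot.servo_line(P,down(S[2]-1.5*np.pi+a),velocity=.05)
    o=get_obs();print(round(a,2),round(o["time_s"],2),np.round(o["wrist_force"],1),np.round(o["ft_torque"],3),round(o["joint_pos"][5],3))
    if abs(o["ft_torque"][2])>.45 or np.linalg.norm(o["wrist_force"])>25: break
c=vision.read_camera("side");u,v=315,205
w=cv2.resize(c["frame"][v-45:v+25,u-40:u+40],None,fx=8,fy=8,interpolation=cv2.INTER_CUBIC);cv2.imwrite("pics/e.png",w[:,:,::-1])
r=mask(c,(0,120,80),(6,255,255),(300,208,330,222));print(blobs(r,1))
```

```text
0.1 8.48 [ 0.1  0.1 -0.9] [ 0.047 -0.024 -0.008] 2.282
0.2 8.73 [ 2.3  2.9 -1.5] [ 0.666 -0.371 -0.004] 2.184
0.3 8.98 [ 2.2  3.9 -2.4] [ 1.021 -0.421 -0.061] 2.085
0.4 9.23 [ 1.4  5.1 -1.8] [ 1.158 -0.521 -0.041] 1.985
0.5 9.48 [ 2.2  4.5 -2. ] [ 1.19  -0.538 -0.024] 1.884
0.6 9.73 [ 2.7  4.7 -1.1] [ 1.214 -0.491 -0.092] 1.784
0.7 9.98 [ 1.5  5.1 -1.3] [ 1.225 -0.46  -0.098] 1.684
0.8 10.23 [ 1.7  4.7 -2.2] [ 1.163 -0.465 -0.058] 1.584
0.9 10.48 [ 2.9  5.5 -1.2] [ 1.216 -0.456 -0.093] 1.484
1.0 10.73 [ 1.6  4.6 -0.9] [ 1.263 -0.385 -0.067] 1.384
1.1 10.98 [ 2.1  5.  -1.1] [ 1.223 -0.426 -0.052] 1.284
1.2 11.23 [ 1.1  4.8 -1.5] [ 1.217 -0.322  0.002] 1.185
1.3 11.48 [ 1.5  4.4 -0.9] [ 1.141 -0.35  -0.078] 1.085
1.4 11.73 [ 1.5  5.7 -0.5] [ 1.259 -0.298 -0.109] 0.984
1.5 11.98 [0.5 4.1 0.4] [ 1.234 -0.064 -0.327] 0.885
[([308.2, 218.3], [304, 216, 11, 5, 32])]
```

Run:
```python
from workcell import bot,hand,kinematics,get_obs,vision
from h import *
S=np.load("slot.npy");P=[S[0],S[1],.0977+.0475]
c=vision.read_camera("side");k=mask(c,(0,120,80),(6,255,255),(300,208,330,222));p=np.argwhere(k)[:,::-1]
X=np.array([onz(c,q,.037)[:2] for q in p])-S[:2];f=X[np.argmax(np.hypot(*X.T))];print("tab tip",f,np.hypot(*f),np.arctan2(f[1],f[0])%(2*np.pi),"start",S[2])
for a in(1.55,1.6):
    bot.servo_line(P,down(S[2]-1.5*np.pi+a),velocity=.05)
    o=get_obs();print(a,round(o["time_s"],2),np.round(o["wrist_force"],1),np.round(o["ft_torque"],3),round(o["joint_pos"][5],3),o["gripper_width"])
    if abs(o["ft_torque"][2])>.6: break
```

```text
tab tip [-0.02573612 -0.02061192] 0.03297269700677012 3.8168788674859564 start 2.295309759589336
1.55 12.33 [0.6 4.6 0.7] [ 1.266 -0.028 -0.478] 0.835 0.02582285365572266
1.6 12.58 [-0.1  4.5  0.9] [ 1.263 -0.041 -0.7  ] 0.785 0.025507517607684903
```

View pics/e.png

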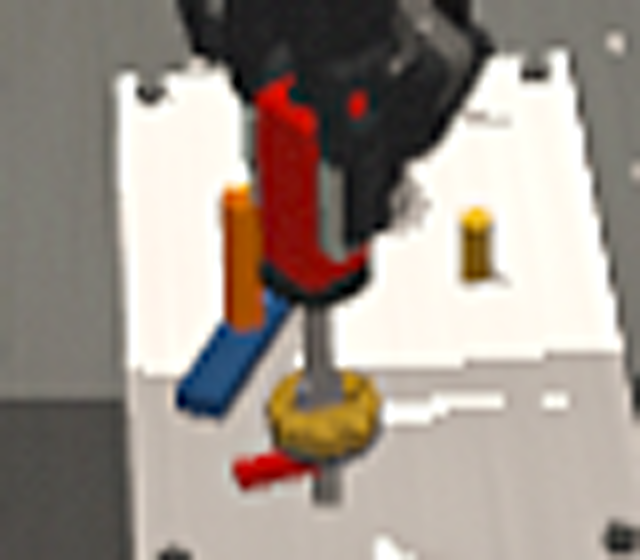

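The tab now points to about 3.75 rad (tip at (304,219) in the side view) and the torque rises steadily, so the screw is on its stop. I'll back off within the slot's play, lift out, and check the driver over its stand.

Run:
```python
from workcell import bot,hand,kinematics,get_obs,vision
from h import *
S=np.load("slot.npy");P=[S[0],S[1],.0977+.0475]
bot.servo_line(P,down(S[2]-1.5*np.pi+1.33),velocity=.05)
o=get_obs();print(np.round(o["wrist_force"],1),np.round(o["ft_torque"],3))
bot.servo_line([S[0],S[1],.24],velocity=.12)
o=get_obs();print(np.round(o["wrist_force"],1),o["gripper_width"])
x,y=.4660,-.3592
bot.reach([x,y,.24],down(np.deg2rad(-98)))
bot.servo_line([x,y,.0977+.090],velocity=.12)
o=get_obs();print(o["time_s"],o["position"],np.round(o["wrist_force"],1))
c=vision.read_camera("side");print("blade pred",proj(c,[x,y,.090]),"hole",proj(c,[x,y,.07]));u,v=proj(c,[x,y,.08]).astype(int)
w=cv2.resize(c["frame"][v-45:v+30,u-40:u+40],None,fx=8,fy=8,interpolation=cv2.INTER_CUBIC);cv2.imwrite("pics/f.png",w[:,:,::-1]);print(u-40,v-45)
k=mask(c,(0,120,80),(6,255,255),(296,205,330,225));X=np.array([onz(c,q,.037)[:2] for q in np.argwhere(k)[:,::-1]])-S[:2];f=X[np.argmax(np.hypot(*X.T))];print("tab",f,np.arctan2(f[1],f[0])%(2*np.pi))
```

```text
[-0.6  4.1 -0.7] [ 0.904  0.112 -0.038]
[-1.   0.1 -2. ] 0.025650455162799898
15.825 [ 0.46645967 -0.35889275  0.187991  ] [-0.1 -0.5 -0.9]
blade pred [302.29355056 312.22389712] hole [302.63940847 318.35914685]
262 270Traceback (most recent call last):
  File "<stdin>", line 14, in <module>
ValueError: operands could not be broadcast together with shapes (0,) (2,)
```

View pics/f.png

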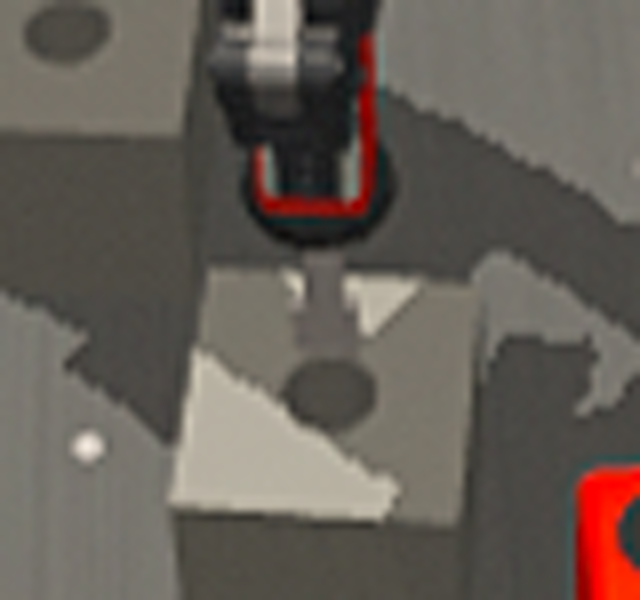

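The blade end at (303,314) sits above the hole at (303.5,319), as predicted, so I'll insert it, release and retreat.

Run:
```python
from workcell import bot,hand,kinematics,get_obs,vision
from h import *
x,y=.4660,-.3592
for z in(.150,.125,.113,.110,.1085,.1075):
    bot.servo_line([x,y,z],velocity=.08);o=get_obs();print(z,np.round(o["wrist_force"],1))
    if o["wrist_force"][2]>8: break
hand.move_gripper(.06);bot.servo_line([x,y,.25],velocity=.15)
print(get_obs()["time_s"])
bot.reach([.40,-.06,.25],down(0.0))
print(get_obs()["time_s"],get_obs()["joint_pos"])
d={n:vision.read_camera(n) for n in("side","top")}
import pickle;pickle.dump(d,open("cam3.pkl","wb"))
a=cv2.resize(d["side"]["frame"][150:235,275:365],(450,425),interpolation=cv2.INTER_CUBIC);b=cv2.resize(d["side"]["frame"][275:360,270:340],(350,425),interpolation=cv2.INTER_CUBIC)
cv2.imwrite("pics/g.png",np.hstack([a,b])[:,:,::-1])
c=d["side"];h=fill=mask(c,(0,150,165),(6,255,255),(290,285,314,328));print("handle top blob",blobs(h,20))
```

```text
0.15 [ 0.2  0.5 -1.5]
0.125 [-1.  -0.7 -1.9]
0.113 [ 0.  -0.9 -1.1]
0.11 [-0.6  0.6 -2.1]
0.1085 [-0.1  0.6 -1.3]
0.1075 [-1.1  0.3  1.1]
19.5333
20.7083 [-1.53223200e-01 -3.81321718e-03  2.06998687e+00 -2.24357184e-04
  1.07522824e+00 -1.51274282e-01]
handle top blob [([301.4, 298.4], [295, 292, 14, 12, 109])]
```

View pics/g.png

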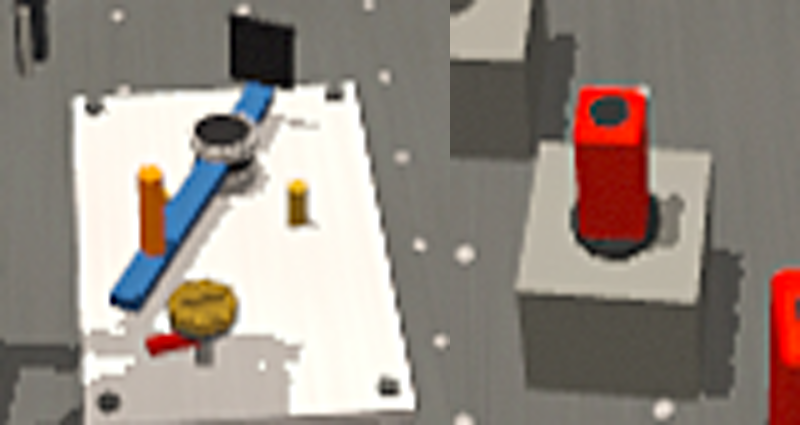

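The driver is fully down in its stand: its handle top covers the same pixels as at the start, (295–309, 292+). The tab is clear of the arm. Now I'll pinch the post and swing it along its arc.

```bash
cat > arc.py <<'E'
import numpy as np
from h import down
C=np.array([.5342,.1345]);t0=-2.03
def pose(a,z,r=.1):
    th=t0+a;return [*(C+r*np.array([np.cos(th),np.sin(th)])),z],down(th+np.pi/2)
E
python3 - <<'E'
from workcell import bot,hand,kinematics,get_obs,vision
from h import *
from arc import *
hand.move_gripper(.05,40)
p,q=pose(0,.20);bot.reach(p,q)
p,q=pose(0,.073);bot.servo_line(p,velocity=.12);o=get_obs();print(p,o["time_s"],np.round(o["wrist_force"],1))
hand.move_gripper(0,40);o=get_obs();print(o["gripper_width"],o["grip_force"],np.round(o["wrist_force"],1))
if o["gripper_width"]>.010:
  for a in np.arange(.08,.82,.08):
    bot.servo_line(*pose(a,.073),velocity=.1)
    o=get_obs();f=np.array(o["wrist_force"]);th=t0+a
    print(round(a,2),round(o["time_s"],2),"tang",round(f[:2]@[-np.sin(th),np.cos(th)],1),"rad",round(f[:2]@[np.cos(th),np.sin(th)],1),round(f[2],1),round(o["gripper_width"],4))
    if np.linalg.norm(f)>30: break
E
```

```text
[np.float64(0.48987655843342914), np.float64(0.044859425884844), 0.073] 22.9917 [0.2 0.3 0.4]
0.01245931670660412 38.87247025966644 [-2.5 -0.1  6.6]
0.08 23.66 tang -2.8 rad 0.1 8.3 0.0126
0.16 23.91 tang -2.6 rad -0.6 8.9 0.0123
0.24 24.16 tang -2.8 rad -1.0 10.2 0.013
0.32 24.41 tang -3.5 rad -0.4 11.2 0.0132
0.4 24.66 tang -3.3 rad -1.3 9.9 0.0125
0.48 24.91 tang -3.4 rad -0.8 10.5 0.0127
0.56 25.16 tang -4.2 rad -1.3 11.7 0.013
0.64 25.41 tang -4.7 rad -1.0 11.6 0.0128
0.72 25.66 tang -4.1 rad -1.6 11.9 0.0129
0.8 25.91 tang -4.1 rad -0.8 11.8 0.0128
```

Run:
```python
from workcell import bot,hand,kinematics,get_obs,vision
from h import *
from arc import *
for a in np.arange(.83,1.0,.02):
    bot.servo_line(*pose(a,.073),velocity=.05)
    o=get_obs();f=np.array(o["wrist_force"]);th=t0+a;tg=f[:2]@[-np.sin(th),np.cos(th)]
    print(round(a,2),round(o["time_s"],2),"tang",round(tg,1),"rad",round(f[:2]@[np.cos(th),np.sin(th)],1),round(f[2],1),round(o["gripper_width"],4),np.round(o["position"],4))
    if tg<-20: break
bot.dwell(.5);o=get_obs();print(np.round(o["wrist_force"],1),o["gripper_width"])
d={n:vision.read_camera(n) for n in("side","top")}
a=cv2.resize(d["side"]["frame"][120:330,255:435],(400,467));b=cv2.resize(d["top"]["frame"][85:245,210:470],(400,467*1))
cv2.imwrite("pics/i.png",np.hstack([a,b])[:,:,::-1])
```

```text
0.83 26.16 tang -5.0 rad -1.8 11.1 0.0127 [0.5695 0.0414 0.0733]
0.85 26.41 tang -4.3 rad -0.7 11.2 0.0129 [0.5713 0.0421 0.0733]
0.87 26.66 tang -4.3 rad -1.3 10.3 0.0128 [0.5731 0.0428 0.0733]
0.89 26.91 tang -5.3 rad -1.3 10.9 0.013 [0.5749 0.0436 0.0733]
0.91 27.16 tang -6.1 rad -0.7 11.3 0.013 [0.5767 0.0444 0.0733]
0.93 27.41 tang -10.1 rad 0.1 14.7 0.0131 [0.5772 0.0447 0.0732]
0.95 27.66 tang -15.7 rad 0.2 19.0 0.0129 [0.5774 0.045  0.073 ]
0.97 27.91 tang -24.0 rad 1.2 24.9 0.0129 [0.5776 0.0453 0.0729]
[-19.1 -12.6  23.3] 0.013000399513217777
```

View pics/i.png

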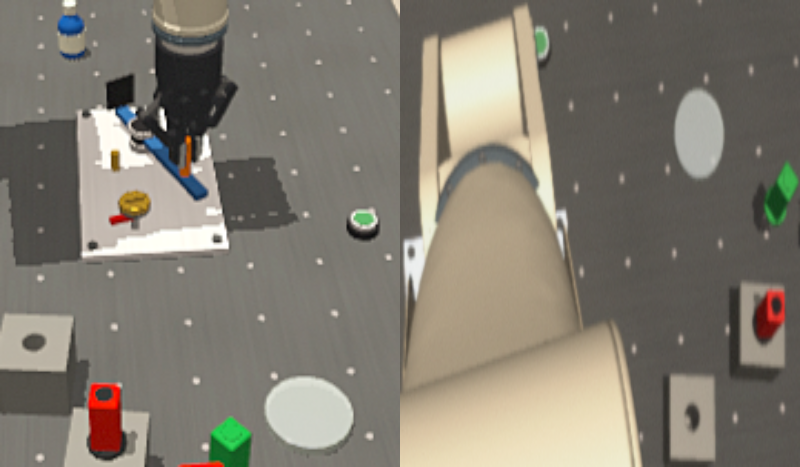

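The picture shows the arm at its forward stop, held in the fingers, with the tab clear, the driver in its stand, and the bottle, dish and lens cell undisturbed. I'll ease the push slightly, keeping it above the spring force, and hand in.

Run:
```python
from workcell import bot,hand,get_obs,hand_in
from arc import *
bot.servo_line(*pose(.95,.073),velocity=.05);bot.dwell(.3)
o=get_obs();print(o["time_s"],np.round(o["wrist_force"],1),np.round(o["position"],4),o["gripper_width"])
print(hand_in())
```

```text
29.0583 [-14.6  -8.7  19.2] [0.5772 0.0451 0.073 ] 0.012884612222836362
the job is handed in; nothing more can be done
None
```

I handed the job in at 29 s: the lock screw is turned to its stop, the driver is back fully down in its stand, and the fingers hold the orange post at its forward stop; the bottle, dish and lens cell look undisturbed.

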